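Deal out the last beads for the bead-painting table

ROBOT

A 7-joint arm with a two-finger parallel gripper is mounted at the origin on the work surface. World frame = base frame: x ahead of the robot, y to its left, z up, the work surface at z = 0. Lengths are in m, angles in rad, forces in N, time in s.
With the tool pointing down it reaches from about 0.4 to 0.85 m from the base axis. Payload 10.4 kg.
Tool frame: the origin (TCP) lies at the very end of the fingers, on their centre line; the grasp point (between the pads) lies 19 mm behind it (r.pinch_z is the distance from the TCP to the grasp point, in m); z points along the fingers, y is the line along which they close (so a half turn about z gives the same grasp; the last joint's range is limited). The gripper opens to 87 mm and grips with 3 to 60 N. Pads are 19 mm wide; open, the fingers measure 117 mm over their backs; the gripper's body (75 mm by 190 mm) begins 51 mm behind the grasp point.
Start: joints at [1.194, 0.332, -0.065, 1.46, 0.022, 1.35, -0.088], TCP at [0.217, -0.586, 0.223] pointing down, gripper open.
Joint ranges: [-2.6, 2.6], [-0.5, 2.12], [-1.47, 1.34], [0.16, 2.42], [-1.27, 4.41], [0.06, 2.06], [-2.6, 2.6]. Speed limits (rad/s): [2.22, 2.22, 2.79, 2.79, 3.14, 3.14, 3.14].

INTERFACE

Orientations are given as a unit quaternion [x, y, z, w].
In Python, from bench import sensors, vision, r gives the robot as it stands.
- The arm moves only by the shell command python3 -m crank 'ROWS' [OPENING] [FORCE]. ROWS is JSON, a list of rows, each a list of 2 entries, a list of its own where there are three numbers: the shift along the tool's x, y, z normalised to -1 to 1, where 1 is 3 cm, then the turn about the tool's z normalised to -1 to 1, where 1 is 8 degrees. A call has 1 to 12 rows; each row shifts and turns the commanded pose from where the row before left it, along the tool's axes as they then stand; what a row does not reach is not made up. A row lasts 1/8 s, in which the tool goes at most 62.5 mm and 10.7 degrees, less where a joint would pass 70% of its speed; a pose out of reach is approached as far as the arm can. A call with a number of a shift or a turn outside -1 to 1 is refused whole. A call with a gripper value outside its range is refused whole. OPENING is the opening, from 0 (shut) to 1 (fully open), set as the call begins (- or left out, the last holds). The fingers move at their own pace and stop on an object; FORCE is the grip in N (left out, the last holds). Time passes only in rows, so rows that do not move let the fingers close. It gives the time, the measured TCP pose, the force, the opening and the grip force at its end, in the units of the state.
- sensors.read_state(): the state, without advancing time (a new reading comes with each control period).
- vision.camera(name): name is "scene" or "side" or "wrist"; returns the picture (420x560x3 uint8, red, green, blue); there is no depth.
- vision.camera_model(name): a dict with "vertical_fov" (degrees; the focal length in pixels is half the picture's height over the tangent of half this angle, whatever the lens; pixels are square), "cx", "cy" (the principal point, pixels), "camera_from_world" (4x4, takes a point from world to camera coordinates); the wrist camera has in their place "hand_eye" (4x4, takes a point from camera to tool coordinates, whose origin is the TCP and whose axes are the flange's). Camera axes: x right, y down, z forward; pixel columns grow to the right and rows downward; lengths in m; the calibration is good to about 2 mm. A picture is of the moment at which its call begins: read the wrist's pose just before it. camera_model takes no time and is no camera call.
- r.close_job(): hands the job in; it is judged then, once.
The state is a dict: "time": time; "joint_positions": joint angles; "joint_vel": joint speeds; "joint_torque": joint torques, N m; "ee_pos": TCP position; "eef_rot": TCP orientation; "ft_force": force on the tool from outside, world axes, zero at the start; "torque": the same for the moment, N m; "width": finger opening in m; "grip_force": force on a finger pad.
Only numpy, scipy, OpenCV 4.12 (cv2) and the standard library are available. Lean on these libraries where they do the work, as an engineer would, in place of code of your own. Each camera call takes 0.05 s, during which the arm holds its last target. There are 200 camera calls.

TASK

Finish setting out the beads for the painting group: from the grey mat, put one round wooden bead into each cup of the bun tin that is still empty, so that every cup ends up with exactly one. Leave the beads already in cups where they are, leave the spare round bead, the cube bead and the barrel bead on the mat, and do not disturb the other things on the table.

Things in the scene. Friction and masses are not known exactly. Their poses are not given: they have to be found in the camera images.
- tin: six-cup bun tin of bright sheet metal, 205 by 295 by 24 mm tall, fixed on the table; origin at the centre of its underside at table height, z up. Its deck (top face) is 24 mm above the table. The six cups are let into the deck in 2 columns along the tin's x by 3 rows along its y, 88 mm between centres. It may stand to the left or right of the robot, turned up to 0.2 rad
- mat: flat grey bead mat, 190 (its x) by 262 (its y) by 3 mm thick, fixed on the table on the other side from the tin, turned up to 0.2 rad; origin at the centre of its underside; the loose beads stand on it at z = 3 mm
- cup0: one round cup of the tin, open upward: 75 mm wide inside at the rim, tapering to 59 mm at its flat floor, 22 mm deep; origin at the centre of its underside at table height, its floor 2 mm and its rim 24 mm above that. Where this cup is in the tin varies; it already holds a bead at the start
- cup1: one round cup of the tin, open upward: 75 mm wide inside at the rim, tapering to 59 mm at its flat floor, 22 mm deep; origin at the centre of its underside at table height, its floor 2 mm and its rim 24 mm above that. Where this cup is in the tin varies; it already holds a bead at the start
- cup2: one round cup of the tin, open upward: 75 mm wide inside at the rim, tapering to 59 mm at its flat floor, 22 mm deep; origin at the centre of its underside at table height, its floor 2 mm and its rim 24 mm above that. Where this cup is in the tin varies; it already holds a bead at the start
- cup3: one round cup of the tin, open upward: 75 mm wide inside at the rim, tapering to 59 mm at its flat floor, 22 mm deep; origin at the centre of its underside at table height, its floor 2 mm and its rim 24 mm above that. Where this cup is in the tin varies; it is empty at the start
- cup4: one round cup of the tin, open upward: 75 mm wide inside at the rim, tapering to 59 mm at its flat floor, 22 mm deep; origin at the centre of its underside at table height, its floor 2 mm and its rim 24 mm above that. Where this cup is in the tin varies; it is empty at the start
- cup5: one round cup of the tin, open upward: 75 mm wide inside at the rim, tapering to 59 mm at its flat floor, 22 mm deep; origin at the centre of its underside at table height, its floor 2 mm and its rim 24 mm above that. Where this cup is in the tin varies; it is empty at the start
- bead0_center (a point): centre of a round plain wooden bead, 30 mm across and 27.3 mm tall, with a 10 mm bore through it, standing on one bore end (12 mm flat), 11 g; starts on the mat at a place that varies, its centre 16.7 mm above the table, at least 60 mm from the centre of any other bead
- bead1_center (a point): centre of a round plain wooden bead, 30 mm across and 27.3 mm tall, with a 10 mm bore through it, standing on one bore end (12 mm flat), 11 g; starts on the mat at a place that varies, its centre 16.7 mm above the table, at least 60 mm from the centre of any other bead
- bead2_center (a point): centre of a round plain wooden bead, 30 mm across and 27.3 mm tall, with a 10 mm bore through it, standing on one bore end (12 mm flat), 11 g; starts on the mat at a place that varies, its centre 16.7 mm above the table, at least 60 mm from the centre of any other bead
- bead3_center (a point): centre of a round plain wooden bead, 30 mm across and 27.3 mm tall, with a 10 mm bore through it, standing on one bore end (12 mm flat), 11 g; starts on the mat at a place that varies, its centre 16.7 mm above the table, at least 60 mm from the centre of any other bead
- bead4_center (a point): centre of a round plain wooden bead, 30 mm across and 27.3 mm tall, with a 10 mm bore through it, standing on one bore end (12 mm flat), 11 g; one of the three already dealt: starts in a cup (which one varies), its centre 15.7 mm above the table, its top 5 mm above the deck
- bead5_center (a point): centre of a round plain wooden bead, 30 mm across and 27.3 mm tall, with a 10 mm bore through it, standing on one bore end (12 mm flat), 11 g; one of the three already dealt: starts in a cup (which one varies), its centre 15.7 mm above the table, its top 5 mm above the deck
- bead6_center (a point): centre of a round plain wooden bead, 30 mm across and 27.3 mm tall, with a 10 mm bore through it, standing on one bore end (12 mm flat), 11 g; one of the three already dealt: starts in a cup (which one varies), its centre 15.7 mm above the table, its top 5 mm above the deck
- cube_bead: plain wooden cube bead, 27 mm edges, small bore on top, among the round ones on the mat; origin at the centre of its underside
- barrel_bead: plain wooden barrel bead, 21 mm across, 32 mm tall, standing on end among the round ones on the mat; origin at the centre of its underside
- candle: bystander: a cream pillar candle, 70 mm across, 95 mm tall, standing beyond the mat and tin; origin at the centre of its underside
- marker0: bystander: a capped black marker lying in the gap between mat and tin, 132 mm long, 14 mm thick, along its x axis; origin at the centre of its underside (mid-length)
Not all that is in view belongs to the job. What is shaped like the part that bears bead6_center but blue is not meant. Leave any yellow look-alike of the part that bears bead3_center alone.

How it is judged:
By the outcome, as a careful person would: the job done as asked, in the order asked, and still so for the second after the job is handed in, with the robot touching nothing.
It also fails if it takes over 54 s, if anything falls off the work surface, if the arm or the gripper's body presses on something with over 40 N, if the wrist force passes 120 N, or if a joint passes its speed limit or range.

## Working session

There is one attempt and no reset: what is moved stays moved. The work goes in short steps, Python scripts to look and compute and a shell command to move; the robot and the scene stay as the last step left them, time stands still between calls to the robot, and variables do not carry over. Pictures are saved under pics/ and viewed, at most 10 in all, crops included, and the job is handed in when it is done.

```bash
mkdir -p pics; ls; python3 - <<'E'
from bench import sensors, vision, r
import cv2,numpy as np
s=sensors.read_state();print(s['time'],s['ee_pos'],s['eef_rot'],s['width'])
for n in("scene","side"):
    cv2.imwrite(f"pics/{n}0.png",vision.camera(n)[:,:,::-1]);m=vision.camera_model(n);print(n,m)
print(vision.camera_model("wrist"))
E
```

```text
pics
0.0 [ 0.2163766  -0.58592568  0.22174265] [ 9.84394883e-01  1.75972104e-01 -1.72391854e-04 -7.10007049e-04] 0.08689370729416089
scene {'vertical_fov': 57.954880495931654, 'cx': 277.4205409061256, 'cy': 211.18951610691894, 'camera_from_world': array([[-0.57688064,  0.8166972 , -0.01464276,  0.34652806],
       [ 0.63068503,  0.43395437, -0.64336615, -0.33617989],
       [-0.51908104, -0.38038045, -0.76541857,  1.15998763],
       [ 0.        ,  0.        ,  0.        ,  1.        ]])}
side {'vertical_fov': 52.25342286135225, 'cx': 284.59982577266976, 'cy': 215.81399322753794, 'camera_from_world': array([[ 0.93034981, -0.36656293, -0.00899101, -0.51873811],
       [-0.28192844, -0.69943603, -0.6567386 ,  0.18929302],
       [ 0.23444739,  0.61353146, -0.7540647 ,  0.75265089],
       [ 0.        ,  0.        ,  0.        ,  1.        ]])}
{'vertical_fov': 71.1836102542387, 'cx': 277.0044985253668, 'cy': 206.9241107737836, 'hand_eye': array([[ 6.85500888e-04, -9.54243978e-01, -2.99028362e-01,
         8.25481117e-02],
       [ 9.99999595e-01,  8.28673557e-04, -3.51993839e-04,
        -2.21299081e-05],
       [ 5.83684897e-04, -2.99028000e-01,  9.54244159e-01,
        -1.61109992e-01],
       [ 0.00000000e+00,  0.00000000e+00,  0.00000000e+00,
         1.00000000e+00]])}
```

View pics/scene0.png

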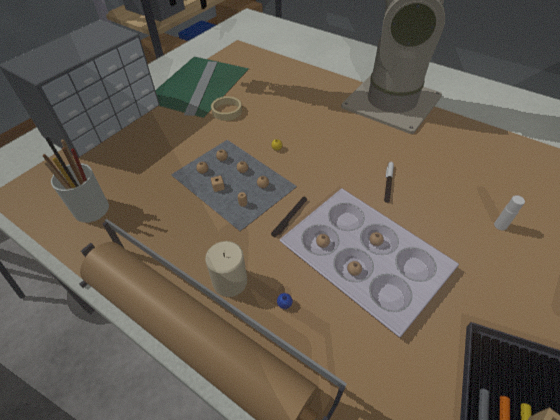

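View pics/side0.png

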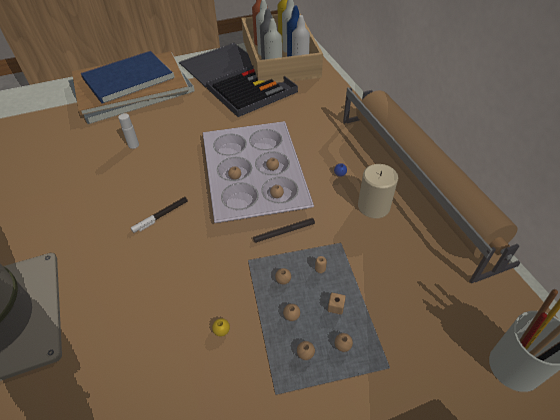

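The scene view shows wooden objects on the mat. Candidates are round beads at scene (222,154), (202,167), (242,167) and (263,182), which appear in side at about (305,350), (343,342), (291,312) and (283,276). Lookalikes to leave:
- cube: (217,184)
- barrel: (242,199)
- yellow: (277,144)
- blue: (285,299)
- dealt beads: (323,240), (376,238), (354,267)

The empty cups are at scene (347,216), (416,264) and (391,292).

```bash
cat > h.py <<'E'
import numpy as np,cv2
from bench import sensors,vision,r
from scipy.spatial.transform import Rotation as R
def cast(n,uv,z,pose=None):
    m=vision.camera_model(n);f=210/np.tan(np.radians(m['vertical_fov'])/2)
    uv=np.atleast_2d(uv).astype(float)
    d=np.c_[(uv[:,0]-m['cx'])/f,(uv[:,1]-m['cy'])/f,np.ones(len(uv))]
    if n=='wrist':
        T=np.eye(4);T[:3,:3]=R.from_quat(pose[1]).as_matrix();T[:3,3]=pose[0];T=T@m['hand_eye']
    else: T=np.linalg.inv(m['camera_from_world'])
    d=d@T[:3,:3].T;o=T[:3,3]
    return (o+d*((z-o[2])/d[:,2])[:,None])[:,:2]
def blob(img,p,w=14,smin=75):
    x,y=p;h=cv2.cvtColor(img,cv2.COLOR_RGB2HSV)[y-w:y+w,x-w:x+w]
    m=cv2.morphologyEx((h[...,1]>smin).astype(np.uint8),cv2.MORPH_CLOSE,np.ones((3,3)))
    n,l,s,c=cv2.connectedComponentsWithStats(m)
    if n<2:return None
    k=1+np.argmax(s[1:,4]);return c[k]+[x-w,y-w],s[k,2:]
E
python3 - <<'E'
from h import *
P={'scene':[(222,154),(202,167),(242,167),(263,182),(217,184),(242,199),(323,240),(376,238),(354,267)],
'side':[(305,350),(343,342),(291,312),(283,276),(337,301),(320,263),(276,190),(235,173),(272,163)]}
N=['A','B','C','D','cube','barrel','t1','t2','t3'];np.set_printoptions(precision=4,suppress=True)
I={n:cv2.imread(f'pics/{n}0.png')[:,:,::-1].copy() for n in P}
for i,k in enumerate(N):
    for n in P:
        c,s=blob(I[n],P[n][i]);print(k,n,c,s,cast(n,c,.0167)[0])
for n,seed in (('scene',(360,243)),('side',(255,170))):
    h=cv2.cvtColor(I[n],cv2.COLOR_RGB2HSV)
    m=((h[...,1]<55)&(h[...,2]>120)).astype(np.uint8)
    m=cv2.morphologyEx(m,cv2.MORPH_CLOSE,np.ones((5,5)))
    cs,_=cv2.findContours(m,0,1);c=[q for q in cs if cv2.pointPolygonTest(cv2.convexHull(q),seed,False)>0]
    c=max(c,key=cv2.contourArea);q=cast(n,cv2.convexHull(c)[:,0],.024)
    rc=cv2.minAreaRect((q*1000).astype(np.float32));print('tin',n,rc,cv2.contourArea(c))
print('empties',cast('scene',[(347,216),(416,264),(391,292)],.018))
a=I['side'][235:390,240:395];b=I['scene'][135:225,165:305]
cv2.imwrite('pics/crop1.png',np.hstack([cv2.resize(a,(460,460)),cv2.resize(b,(340,460))])[:,:,::-1])
E
```

```text
A scene [213.505  143.2475] [ 17  11 101] [ 0.4691 -0.303 ]
A side [305.4242 350.1364] [ 18  19 264] [ 0.493  -0.2569]
B scene [201.9184 167.1837] [11 11 98] [ 0.556  -0.2652]
B side [343.1875 342.0234] [ 18  19 256] [ 0.5564 -0.2671]
C scene [241.9053 166.7368] [11 11 95] [ 0.4975 -0.1825]
C side [291.3407 311.8894] [ 17  17 226] [ 0.4977 -0.1843]
D scene [262.3558 181.6154] [ 12  12 104] [ 0.5104 -0.1084]
D side [282.8    275.8579] [ 15  15 190] [ 0.5109 -0.1099]
cube scene [217.1733 183.2133] [ 13  15 150] [ 0.577  -0.1959]
cube side [336.1212 303.2256] [ 17  22 297] [ 0.5773 -0.1978]
barrel scene [241.9388 198.898 ] [ 9 13 98] [ 0.5829 -0.114 ]
barrel side [320.3947 264.2697] [ 12  17 152] [ 0.5862 -0.1122]
t1 scene [322.4522 240.1565] [ 12  11 115] [0.578  0.1018]
t1 side [276.5354 191.1024] [ 13  13 127] [0.5779 0.0993]
t2 scene [375.8051 238.2542] [ 13  12 118] [0.5091 0.1928]
t2 side [234.4538 172.521 ] [ 12  12 119] [0.5099 0.1906]
t3 scene [353.9853 267.7353] [ 13  13 136] [0.6006 0.189 ]
t3 side [272.3684 163.5965] [ 12  12 114] [0.6006 0.1864]
tin scene ((555.5444946289062, 191.21929931640625), (300.4231872558594, 212.5413818359375), 80.33956146240234) 12628.0
tin side ((554.9771118164062, 188.05270385742188), (301.05963134765625, 208.9780731201172), 80.20869445800781) 8103.0
empties [[0.4906 0.1132]
 [0.5225 0.2877]
 [0.6092 0.2727]]
```

View pics/crop1.png

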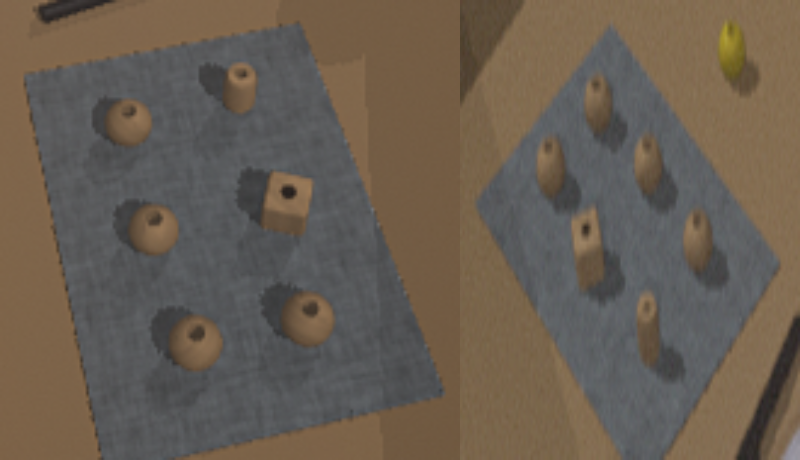

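The crop confirms it: A, B, C and D are round (crop (195,343), (308,318), (153,229), (129,122)), the cube is at (287,203), the barrel at (240,88), and the yellow bead is off the mat. I'll use A, C and D and leave B as the spare. The tin fit comes out at centre (0.555, 0.190), yaw −0.17, and both views and the filled cups agree with it.

```bash
cat >> h.py <<'E'
def to(x,y,z):
    s=sensors.read_state();q=R.from_quat(s['eef_rot'])
    d=q.inv().apply(np.array([x,y,z])-s['ee_pos'])/.03
    print('t',round(s['time'],2),'pos',np.round(s['ee_pos'],4),'w',round(s['width'],4),'units',np.round(d,2),'rpy',np.round(q.as_euler('xyz',True),1))
def look(z=.0167,name=None,w=60):
    s=sensors.read_state();I=vision.camera('wrist')
    if name: cv2.imwrite(name,I[:,:,::-1])
    h=cv2.cvtColor(I,cv2.COLOR_RGB2HSV)
    m=cv2.morphologyEx((h[...,1]>75).astype(np.uint8),cv2.MORPH_OPEN,np.ones((5,5)))
    m=cv2.morphologyEx(m,cv2.MORPH_CLOSE,np.ones((9,9)))
    n,l,st,c=cv2.connectedComponentsWithStats(m)
    for k in range(1,n):
        if 150<st[k,4]<15000: print(np.round(c[k]),st[k,2:],np.round(cast('wrist',c[k],z,(s['ee_pos'],s['eef_rot']))[0],4))
E
python3 -c "
from h import *
to(.493,-.257,.10)"
```

```text
t 0.1 pos [ 0.2164 -0.586   0.2218] w 0.0869 units [12.45 -7.09  4.07] rpy [-179.9    0.    20.3]
```

```bash
python3 -m crank '[[[1,-0.58,0.33],0],[[1,-0.58,0.33],0],[[1,-0.58,0.33],0],[[1,-0.58,0.33],0],[[1,-0.58,0.33],0],[[1,-0.58,0.33],0],[[1,-0.58,0.33],0],[[1,-0.58,0.33],0],[[1,-0.58,0.33],0],[[1,-0.58,0.33],0],[[1,-0.58,0.33],0],[[1,-0.58,0.33],0]]' 0.6 10
python3 -m crank '[[[0.4,-0.1,0.1],0],[[0,0,0],0]]'; python3 -c "
from h import *
look(name='pics/w1.png');to(.493,-.257,.006)"
```

```text
time: 1.6
ee_pos: [0.4823, -0.2647, 0.1032]
eef_rot: [0.984, 0.176, -0.0, -0.0]
ft_force: [-0.7, -0.2, 0.3]
width: 0.0519
grip_force: 0.0
time: 1.85
ee_pos: [0.4922, -0.2588, 0.1005]
eef_rot: [0.984, 0.176, -0.0, -0.0]
ft_force: [-0.5, -1.0, 0.4]
width: 0.0523
grip_force: 0.0
[133.  35.] [  42   37 1079] [ 0.5852 -0.1108]
[239.  89.] [  45   47 1303] [ 0.5772 -0.1957]
[112. 132.] [  40   35 1110] [ 0.5106 -0.1089]
[313. 147.] [ 34  34 924] [ 0.5564 -0.2661]
[196. 178.] [ 33  32 868] [ 0.4974 -0.1834]
[274. 211.] [ 32  31 781] [ 0.493  -0.2559]
[251. 274.] [ 51  27 841] [ 0.4272 -0.257 ]
t 1.9 pos [ 0.4917 -0.2598  0.1008] w 0.0522 units [ 0.08 -0.07  3.16] rpy [180.    0.   20.2]
```

View pics/w1.png

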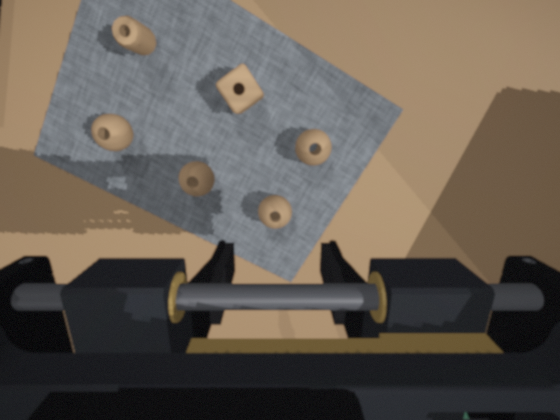

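The wrist view puts A at pixel (274,211), which casts to (0.493, −0.256). That matches the fixed views, and it sits centred between the fingers.

```bash
python3 -m crank '[[[0.08,-0.08,1],0],[[0,0,1],0],[[0,0,0.75],0],[[0,0,0.4],0],[[0,0,0],0]]'
python3 -m crank '[[[0,0,0],0],[[0,0,0],0],[[0,0,0],0],[[0,0,0],0]]' 0.15 10
python3 -m crank '[[[0,0,-1],0],[[0,0,-1],0],[[0,0,-0.7],0]]'; python3 -c "
from h import *
to(.4966,.1107,.085)"
```

```text
time: 2.52
ee_pos: [0.4928, -0.2564, 0.006]
eef_rot: [0.985, 0.175, -0.0, -0.0]
ft_force: [0.1, -0.3, -0.3]
width: 0.052
grip_force: 0.0
time: 3.02
ee_pos: [0.4939, -0.2559, 0.0067]
eef_rot: [0.984, 0.176, 0.0, 0.0]
ft_force: [-0.2, 1.0, 3.6]
width: 0.0286
grip_force: 10.0
time: 3.4
ee_pos: [0.4939, -0.2557, 0.0886]
eef_rot: [0.984, 0.176, 0.0, 0.0]
ft_force: [-0.2, -0.2, -0.7]
width: 0.0289
grip_force: 10.0
t 3.4 pos [ 0.4939 -0.2557  0.0886] w 0.0289 units [  4.32 -11.43   0.11] rpy [180.   -0.   20.3]
```

```bash
python3 -m crank '[[[0.36,-0.95,0],0],[[0.36,-0.95,0],0],[[0.36,-0.95,0],0],[[0.36,-0.95,0],0],[[0.36,-0.95,0],0],[[0.36,-0.95,0],0],[[0.36,-0.95,0],0],[[0.36,-0.95,0],0],[[0.36,-0.95,0],0],[[0.36,-0.95,0],0],[[0.36,-0.95,0],0],[[0.36,-0.95,0],0]]'
python3 -m crank '[[[0,0,0.3],0],[[0,0,0],0]]'; python3 -c "
from h import *
look(name='pics/w2.png');to(.4966,.1107,.014)"
```

```text
time: 4.9
ee_pos: [0.4966, 0.111, 0.0873]
eef_rot: [0.984, 0.176, 0.0, 0.0]
ft_force: [-0.4, 0.2, -0.3]
width: 0.0289
grip_force: 10.0
time: 5.15
ee_pos: [0.4961, 0.1092, 0.0774]
eef_rot: [0.984, 0.176, -0.001, 0.0]
ft_force: [-0.3, 0.6, -0.7]
width: 0.0287
grip_force: 10.0
[220.  49.] [  41   46 1511] [0.6003 0.1888]
[326. 127.] [  38   38 1158] [0.578  0.1019]
[180. 171.] [  38   36 1079] [0.5098 0.1929]
[ 66. 235.] [  181   117 10716] [0.4259 0.2672]
[277. 264.] [  52   42 1757] [0.4609 0.0965]
[339. 296.] [ 15  52 464] [0.45  0.034]
[214. 298.] [ 14  52 453] [0.4109 0.1363]
[ 89. 331.] [  53   44 1997] [0.3366 0.2339]
[318. 339.] [ 344   44 8662] [0.4014 0.0344]
[447. 416.] [ 43   8 340] [ 0.359  -0.1264]
t 5.2 pos [0.4964 0.1089 0.0778] w 0.0287 units [ 0.03 -0.05  2.13] rpy [1.80e+02 1.00e-01 2.02e+01]
```

View pics/w2.png

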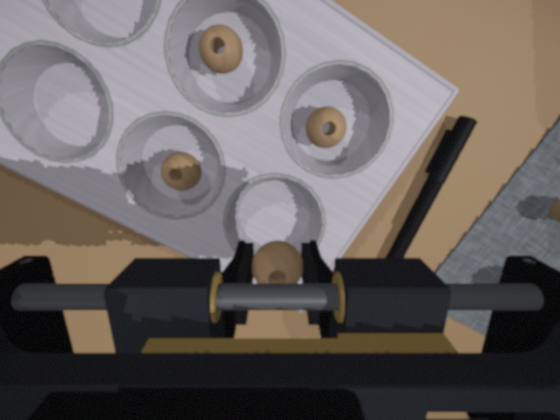

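The wrist view shows the bead held at (277,264) and the target cup's rim centred near (275,222). The filled cups and beads are undisturbed. I'll cast the rim centres to check.

```bash
python3 -c "
from h import *
s=sensors.read_state()
print(cast('wrist',[(275,224),(336,119),(171,164),(224,52),(54,101)],.024,(s['ee_pos'],s['eef_rot'])))"
```

```text
[[0.49690234 0.11088058]
 [0.58554142 0.09781573]
 [0.5146214  0.19865225]
 [0.59877734 0.18397942]
 [0.5291644  0.2849564 ]]
```

```bash
python3 -m crank '[[[0.05,-0.05,1],0],[[0,0,0.7],0],[[0,0,0.4],0],[[0,0,0],0],[[0,0,0],0]]'
python3 -m crank '[[[0,0,0],0],[[0,0,0],0],[[0,0,0],0]]' 0.41
python3 -m crank '[[[0,0,-1],0],[[0,0,-1],0],[[0,0,-1],0]]' 
python3 -c "
from h import *
look();to(.4975,-.1838,.09)"
```

```text
time: 5.82
ee_pos: [0.4982, 0.1119, 0.016]
eef_rot: [0.984, 0.176, 0.001, 0.0]
ft_force: [-0.0, 0.2, -0.4]
width: 0.029
grip_force: 10.0
time: 6.2
ee_pos: [0.4977, 0.112, 0.0154]
eef_rot: [0.984, 0.176, 0.0, 0.0]
ft_force: [0.4, 0.4, -0.3]
width: 0.0355
grip_force: 0.0
time: 6.58
ee_pos: [0.4974, 0.112, 0.1062]
eef_rot: [0.984, 0.176, 0.0, 0.0]
ft_force: [0.6, -0.3, -0.6]
width: 0.0353
grip_force: 0.0
[ 6. 22.] [ 18  61 657] [0.5664 0.3539]
[230.  60.] [  36   40 1131] [0.6004 0.1893]
[323. 129.] [ 33  34 899] [0.5779 0.1015]
[ 80. 230.] [  223   175 14591] [0.4175 0.2757]
[193. 168.] [ 33  31 816] [0.509  0.1934]
[545. 207.] [ 31  27 639] [ 0.5847 -0.1117]
[277. 211.] [ 30  30 705] [0.4972 0.1119]
[493. 272.] [ 24  22 441] [ 0.5115 -0.1038]
[ 83. 331.] [  42   44 1458] [0.3051 0.255 ]
[321. 338.] [ 333   44 8930] [0.3832 0.0208]
[452. 416.] [ 32   8 253] [ 0.3353 -0.1633]
t 6.62 pos [0.4994 0.1127 0.1101] w 0.0357 units [-3.49  9.25  0.66] rpy [179.9  -0.3  20.3]
```

Bead A is in its cup. Next is C.

```bash
python3 -m crank '[[[-0.34,0.92,0.05],0],[[-0.34,0.92,0.05],0],[[-0.34,0.92,0.05],0],[[-0.34,0.92,0.05],0],[[-0.34,0.92,0.05],0],[[-0.34,0.92,0.05],0],[[-0.34,0.92,0.05],0],[[-0.34,0.92,0.05],0],[[-0.34,0.92,0.05],0],[[-0.34,0.92,0.05],0],[[0,0,0],0]]' 0.6
python3 -c "
from h import *
look();to(.4975,-.1838,.006)"
```

```text
time: 8.0
ee_pos: [0.4969, -0.1847, 0.0899]
eef_rot: [0.985, 0.174, -0.0, 0.0]
ft_force: [0.5, -0.0, -0.5]
width: 0.0521
grip_force: 0.0
[382.  40.] [  194   116 11018] [ 0.6474 -0.2088]
[224.  78.] [ 31  32 760] [ 0.5854 -0.1107]
[327. 130.] [  45   45 1294] [ 0.5776 -0.1965]
[194. 171.] [ 35  35 989] [ 0.5108 -0.1083]
[495. 222.] [  156   127 11950] [ 0.5564 -0.3608]
[395. 184.] [ 37  34 982] [ 0.5567 -0.2653]
[275. 215.] [ 33  32 843] [ 0.4977 -0.1827]
[253. 273.] [ 54  28 918] [ 0.4388 -0.1824]
[379. 297.] [ 19  52 573] [ 0.4555 -0.3005]
[323. 337.] [ 316   44 9162] [ 0.3966 -0.2688]
t 8.05 pos [ 0.4972 -0.1829  0.09  ] w 0.0519 units [-0.    0.03  2.8 ] rpy [-180.     0.    20.2]
```

```bash
python3 -m crank '[[[0,0,1],0],[[0,0,1],0],[[0,0,0.5],0],[[0,0,0.3],0],[[0,0,0],0]]'
python3 -m crank '[[[0,0,0],0],[[0,0,0],0],[[0,0,0],0],[[0,0,0],0]]' 0.15 10
python3 -m crank '[[[0,0,-1],0],[[0,0,-1],0],[[0,0,-0.7],0]]'; python3 -c "
from h import *
to(.528,.284,.08)"
```

```text
time: 8.68
ee_pos: [0.4976, -0.182, 0.0063]
eef_rot: [0.984, 0.176, -0.0, -0.0]
ft_force: [0.1, 0.4, 0.6]
width: 0.052
grip_force: 0.0
time: 9.18
ee_pos: [0.4977, -0.1824, 0.0066]
eef_rot: [0.984, 0.176, 0.0, 0.0]
ft_force: [-0.6, -0.8, 3.8]
width: 0.0287
grip_force: 10.0
time: 9.55
ee_pos: [0.4978, -0.1824, 0.0886]
eef_rot: [0.984, 0.176, 0.0, 0.0]
ft_force: [0.9, -0.3, -1.3]
width: 0.0288
grip_force: 10.0
t 9.55 pos [ 0.4978 -0.1824  0.0886] w 0.0288 units [  6.33 -14.23   0.28] rpy [180.   -0.   20.3]
```

```bash
python3 -m crank '[[[0.42,-0.95,0],0],[[0.42,-0.95,0],0],[[0.42,-0.95,0],0],[[0.42,-0.95,0],0],[[0.42,-0.95,0],0],[[0.42,-0.95,0],0],[[0.42,-0.95,0],0],[[0.42,-0.95,0],0]]'
python3 -m crank '[[[0.42,-0.95,0],0],[[0.42,-0.95,0],0],[[0.42,-0.95,0],0],[[0.42,-0.95,0],0],[[0.42,-0.95,0],0],[[0.42,-0.95,0],0],[[0.42,-0.95,0],0],[[0,0,0.3],0],[[0,0,0],0]]'; python3 -c "
from h import *
to(.528,.284,.014)"
```

```text
time: 10.55
ee_pos: [0.513, 0.0675, 0.0873]
eef_rot: [0.984, 0.176, 0.0, 0.0]
ft_force: [0.5, -0.3, -0.6]
width: 0.0286
grip_force: 10.0
time: 11.68
ee_pos: [0.5262, 0.2831, 0.0771]
eef_rot: [0.984, 0.176, -0.001, 0.001]
ft_force: [-1.1, -1.4, -0.9]
width: 0.0285
grip_force: 10.0
t 11.68 pos [0.5262 0.2831 0.0771] w 0.0285 units [ 0.07 -0.01  2.1 ] rpy [1.80e+02 1.00e-01 2.03e+01]
```

```bash
python3 -m crank '[[[0.05,0,1],0],[[0,0,0.7],0],[[0,0,0.35],0],[[0,0,0],0],[[0,0,0],0]]'
python3 -m crank '[[[0,0,0],0],[[0,0,0],0],[[0,0,0],0]]' 0.41
python3 -m crank '[[[0,0,-1],0],[[0,0,-1],0],[[0,0,-1],0]]' 
python3 -c "
from h import *
look();to(.511,-.109,.09)"
```

```text
time: 12.3
ee_pos: [0.5285, 0.285, 0.0176]
eef_rot: [0.984, 0.176, 0.001, -0.0]
ft_force: [0.0, 0.4, 0.0]
width: 0.0286
grip_force: 10.0
time: 12.68
ee_pos: [0.5282, 0.2848, 0.017]
eef_rot: [0.984, 0.176, 0.0, 0.0]
ft_force: [-0.1, -0.1, 0.5]
width: 0.0356
grip_force: 0.0
time: 13.05
ee_pos: [0.528, 0.2848, 0.1077]
eef_rot: [0.984, 0.176, 0.0, 0.0]
ft_force: [0.4, 0.4, 0.6]
width: 0.0358
grip_force: 0.0
[410. 173.] [ 34  31 838] [0.6005 0.1883]
[277. 211.] [ 30  30 702] [0.528  0.2851]
[483. 228.] [ 35  29 810] [0.5778 0.1007]
[361. 253.] [ 26  12 261] [0.5158 0.1955]
[351. 297.] [ 17  51 481] [0.4684 0.1837]
[ 82. 330.] [  39   44 1372] [0.3354 0.4298]
[313. 338.] [ 332   44 8411] [0.409  0.2008]
[452. 416.] [ 32   8 252] [0.3644 0.0077]
t 13.1 pos [0.5297 0.2861 0.112 ] w 0.0358 units [-5.15 12.14  0.7 ] rpy [-180.    -0.3   20.3]
```

The second bead is placed. Next is D.

```bash
python3 -m crank '[[[-0.39,0.93,0.05],0],[[-0.39,0.93,0.05],0],[[-0.39,0.93,0.05],0],[[-0.39,0.93,0.05],0],[[-0.39,0.93,0.05],0],[[-0.39,0.93,0.05],0],[[-0.39,0.93,0.05],0]]' 0.6
python3 -m crank '[[[-0.39,0.93,0.05],0],[[-0.39,0.93,0.05],0],[[-0.39,0.93,0.05],0],[[-0.39,0.93,0.05],0],[[-0.39,0.93,0.05],0],[[-0.39,0.93,0.05],0],[[0,0,0],0]]'
python3 -c "
from h import *
look();to(.511,-.109,.006)"
```

```text
time: 13.98
ee_pos: [0.5188, 0.0722, 0.0962]
eef_rot: [0.984, 0.176, 0.0, 0.0]
ft_force: [0.6, -0.2, -0.0]
width: 0.0518
grip_force: 0.0
time: 14.85
ee_pos: [0.5106, -0.1108, 0.087]
eef_rot: [0.985, 0.174, -0.0, 0.0]
ft_force: [0.2, 0.8, 0.5]
width: 0.0516
grip_force: 0.0
[24. 35.] [  51   46 1813] [0.5777 0.1017]
[391.  37.] [ 19  32 383] [ 0.6641 -0.1392]
[313. 133.] [ 27  26 586] [ 0.5851 -0.1128]
[ 10. 141.] [ 25  36 726] [0.4994 0.1044]
[406. 179.] [  49   44 1446] [ 0.5777 -0.1963]
[274. 217.] [ 32  33 860] [ 0.5109 -0.1083]
[467. 229.] [  39   33 1006] [ 0.5568 -0.2652]
[494. 272.] [ 24  26 417] [ 0.5293 -0.3095]
[250. 275.] [ 46  23 679] [ 0.452  -0.1065]
[326. 334.] [ 317   83 9703] [ 0.4161 -0.1956]
t 14.9 pos [ 0.5109 -0.1089  0.0871] w 0.052 units [0.  0.  2.7] rpy [180.    0.   20.2]
```

```bash
python3 -m crank '[[[0,0,1],0],[[0,0,0.9],0],[[0,0,0.5],0],[[0,0,0.3],0],[[0,0,0],0]]'
python3 -m crank '[[[0,0,0],0],[[0,0,0],0],[[0,0,0],0],[[0,0,0],0]]' 0.15 10
python3 -m crank '[[[0,0,-1],0],[[0,0,-1],0],[[0,0,-0.7],0]]'; python3 -c "
from h import *
to(.6135,.2695,.08)"
```

```text
time: 15.52
ee_pos: [0.5111, -0.1078, 0.0062]
eef_rot: [0.984, 0.176, -0.0, -0.0]
ft_force: [0.8, 0.0, 1.3]
width: 0.0524
grip_force: 0.0
time: 16.02
ee_pos: [0.5113, -0.1083, 0.0066]
eef_rot: [0.984, 0.176, 0.0, 0.0]
ft_force: [0.2, -0.6, 2.7]
width: 0.0284
grip_force: 10.0
time: 16.4
ee_pos: [0.5114, -0.1082, 0.0886]
eef_rot: [0.984, 0.176, 0.001, 0.0]
ft_force: [-1.7, -0.0, -0.9]
width: 0.0288
grip_force: 10.0
t 16.4 pos [ 0.5114 -0.1082  0.0886] w 0.0288 units [  7.56 -10.63   0.29] rpy [ 1.80e+02 -1.00e-01  2.03e+01]
```

```bash
python3 -m crank '[[[0.63,-0.89,0],0],[[0.63,-0.89,0],0],[[0.63,-0.89,0],0],[[0.63,-0.89,0],0],[[0.63,-0.89,0],0],[[0.63,-0.89,0],0],[[0.63,-0.89,0],0],[[0.63,-0.89,0],0],[[0.63,-0.89,0],0],[[0.63,-0.89,0],0],[[0.63,-0.89,0],0],[[0.63,-0.89,0],0]]'
python3 -m crank '[[[0,0,0.3],0],[[0,0,0],0]]'; python3 -c "
from h import *
s=sensors.read_state();I=vision.camera('wrist');cv2.imwrite('pics/w3.png',I[:,:,::-1])
to(.6135,.2695,.014)"
```

```text
time: 17.9
ee_pos: [0.613, 0.2718, 0.087]
eef_rot: [0.984, 0.176, -0.0, 0.0]
ft_force: [0.4, 0.3, 0.6]
width: 0.0286
grip_force: 10.0
time: 18.15
ee_pos: [0.6122, 0.2698, 0.0769]
eef_rot: [0.984, 0.176, -0.001, 0.001]
ft_force: [0.0, -0.3, 0.4]
width: 0.0286
grip_force: 10.0
t 18.2 pos [0.6126 0.2694 0.0775] w 0.0287 units [0.03 0.   2.12] rpy [1.799e+02 1.000e-01 2.020e+01]
```

View pics/w3.png

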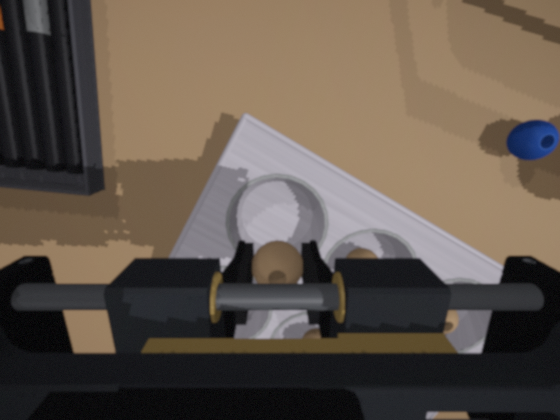

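The held bead is at (277,264) over the last empty cup, whose rim is centred near (277,222). That is the same geometry as the first placement.

```bash
python3 -m crank '[[[0.03,0,1],0],[[0,0,0.7],0],[[0,0,0.37],0],[[0,0,0],0],[[0,0,0],0]]'
python3 -m crank '[[[0,0,0],0],[[0,0,0],0],[[0,0,0],0]]' 0.41
python3 -m crank '[[[0,0,-1],0],[[0,0,-1],0],[[0,0,-1],0],[[-1,0,-1],0],[[-1,0,-1],0],[[-1,0,-1],0],[[-1,0,-1],0],[[0,0,0],0]]' 
python3 -c "
from h import *
look(name='pics/w4.png')
a=vision.camera('side')[90:400,180:420];b=vision.camera('scene')[130:340,150:470]
cv2.imwrite('pics/end.png',np.hstack([cv2.resize(a,(360,465)),cv2.resize(b,(430,465))])[:,:,::-1])"
```

```text
time: 18.82
ee_pos: [0.6141, 0.2716, 0.0171]
eef_rot: [0.984, 0.176, 0.001, -0.0]
ft_force: [-0.1, 0.9, -0.7]
width: 0.029
grip_force: 10.0
time: 19.2
ee_pos: [0.6138, 0.2713, 0.0164]
eef_rot: [0.984, 0.176, 0.0, 0.0]
ft_force: [-0.1, -0.3, -0.7]
width: 0.035
grip_force: 0.0
time: 20.2
ee_pos: [0.5009, 0.23, 0.2291]
eef_rot: [0.984, 0.176, 0.002, 0.0]
ft_force: [1.3, 0.2, -0.4]
width: 0.0357
grip_force: 0.0
[416.  29.] [  296    83 13864] [0.72  0.144]
[277.  83.] [ 21  24 413] [0.6134 0.2715]
[  2. 118.] [  5  43 165] [0.4595 0.5727]
[336. 119.] [ 22  21 378] [0.6002 0.1894]
[243. 147.] [ 20  21 343] [0.5285 0.2852]
[392. 161.] [ 21  19 343] [0.5779 0.1024]
[440. 223.] [ 105   95 4398] [0.5253 0.0037]
[306. 186.] [ 20  19 314] [0.5096 0.1931]
[358. 214.] [ 20  19 306] [0.4979 0.1123]
[540. 212.] [ 30  17 373] [ 0.5855 -0.1145]
[346. 285.] [ 33  71 768] [0.3935 0.0832]
[ 83. 331.] [  41   44 1457] [0.1788 0.4286]
[331. 337.] [ 338   44 8993] [0.3002 0.0674]
[453. 416.] [ 33   8 260] [ 0.2241 -0.1931]
```

View pics/end.png

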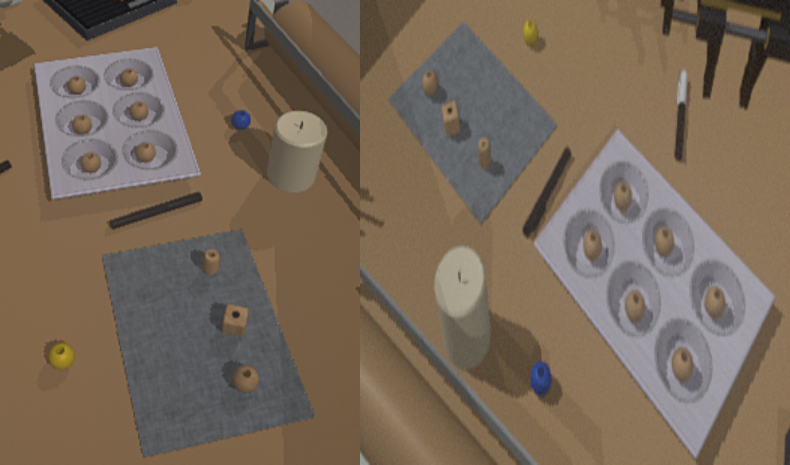

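All six cups hold one bead each. The spare round bead, cube and barrel are still on the mat, and nothing else has moved.

```bash
python3 -c "
from bench import r
print(r.close_job())"
```

```text
the job is handed in; nothing more can be done
None
```

The job is handed in: the three empty cups each got one round bead, so all six now hold exactly one, the spare round, cube and barrel beads are still on the mat, nothing else was disturbed in the final pictures, and it took about 20 s of the 54 s allowed.

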